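Find the hidden push-catch and open the hinged shelf

ROBOT

A 7-joint arm with a two-finger parallel gripper is mounted at the origin on the work surface. World frame = base frame: x ahead of the robot, y to its left, z up, the work surface at z = 0. Lengths are in mm, angles in rad, forces in N, time in s.
With the tool pointing down it reaches from about 425 to 950 mm from the base axis. Payload 4.7 kg.
Tool frame: the origin (TCP) lies on the front face of the gripper's body, between the roots of the fingers; the fingertips stand 73 mm ahead of it and the grasp point (between the pads) lies 54 mm ahead of it; x points along the fingers, y is the direction in which the jaws open and shut, and the axes are right-handed (so a half turn about x gives the same grasp; the last joint's range is limited). The gripper opens to 85 mm and grips with 20 to 120 N. Pads are 22 mm wide; open, the fingers measure 114 mm over their backs; the gripper's body (76 mm by 85 mm) begins 54 mm behind the grasp point. The pads swing forward as they close: fully open they stand 13 mm farther back than shut.
Start: joints at [1.116, 0.469, -0.049, 1.532, 0.024, 1.141, -0.082], TCP at [278.85, -614.722, 303.935] pointing down, gripper open.
Joint ranges: [-2.59, 2.59], [-0.33, 1.99], [-1.39, 1.29], [0.1, 2.45], [-1.04, 4.18], [0.21, 1.99], [-2.66, 2.66]. Speed limits (rad/s): [2.57, 2.57, 3.14, 3.14, 3.14, 3.14, 3.14].

INTERFACE

Orientations are given as a unit quaternion [x, y, z, w].
In Python, from bench import manip gives the robot as it stands. The module is installed in compiled form; this text tells all that it offers.
- The arm moves only by the tool arm_command, never from a script. Its argument "steps" is a list of rows, each a list of 4 numbers: the shift along the tool's x, y, z in m, then the turn about the tool's x in units of 5 degrees (1.0 is 5 degrees). In form: [[tx, ty, tz, yaw], ...]. A call has 1 to 12 rows; each row is the pose to reach, as a shift and turn from the pose commanded when the call began, along the tool's axes at that moment; what a row does not reach only later rows make up. A row lasts 1/12 s, in which the tool goes at most 41.7 mm and 7.16 degrees, less where a joint would pass 70% of its speed; a pose out of reach is approached as far as the arm can. A call with a gripper value outside its range is refused whole. "claw" is the finger opening in m, from 0 to 0.0854, set as the call begins (left out, the last holds). The fingers move at their own pace and stop on an object; "newtons" is the grip in N (left out, the last holds). Time passes only in rows, so rows that repeat a pose let the fingers close. It gives the time, the measured TCP pose, the force and the opening at its end, in the units of the state.
- manip.read_state(): the state, without advancing time (a new reading comes with each control period).
- manip.camera(name): name is "scene" or "top" or "wrist"; returns (picture, depth): 480x640x3 uint8, red, green, blue; 480x640 float32, mm along the optical axis (not along the pixel's ray), 0 where there is no reading.
- manip.get_calibration(name): a dict with "mtx" (3x3 intrinsics, pixels), "k1" (the pictures are not rectified: a ray, as slopes to the right and down, at radius r is drawn at 1 + k1 r^2 times it, then the intrinsics apply), "rvec" (rotation vector, rad) and "tvec" (3), from world to camera coordinates, as OpenCV has them. Camera axes: x right, y down, z forward; pixel columns grow to the right and rows downward; lengths in mm; the calibration is good to about 2 mm. A picture is of the moment at which its call begins: read the wrist's pose just before it. get_calibration takes no time and is no camera call; for the wrist camera it gives the pose at the moment of the call.
- manip.close_job(): hands the job in, once; it reports no verdict.
The state is a dict: "time": time; "joints": joint angles; "qd": joint speeds; "effort": joint torques, N m; "position": TCP position; "eef_rot": TCP orientation; "force": force on the tool from outside, world axes, zero at the start; "torque": the same for the moment, N m; "grip_width": finger opening in mm.
Only numpy, scipy, OpenCV 4.12 (cv2) and the standard library are available. Lean on these libraries where they do the work, as an engineer would, in place of code of your own. Each camera call takes 0.05 s, during which the arm holds its last target.

TASK

The white hinged shelf on the low grey bench is held shut by a push-catch hidden under one of the five identical flush tiles in the strip along its front. Feel along the tiles with closed fingertips for the one that gives and press it right in so that the shelf springs part of the way up, then push the shelf's raised front edge up and over until it is past upright and stays open by itself. Leave the things standing around and on the turntable where they are.

Things in the scene. Friction and masses are not known exactly. Their poses are not given: they have to be found in the camera images.
- bench: Low grey plastic bench fixed to the mat, 220 (x) by 300 (y) by 70 mm tall; origin at the centre of its underside, x points from its front (tile strip, robot side) to its back (shelf hinge), z up. Its top is one flat face 70 mm above the origin: tile strip in front, white hinged shelf behind it, a grey rim around both.
- strip (a point): Centre of the top of the strip of five identical white tiles, each 50 by 50 mm, flush with the bench's top; axes as the bench's. Tile centres lie at y = -106, -53, 0, 53 and 106 mm from here, 3 mm seams between. Four are rigid; one, a different one every time and not to be told by eye, is the sprung catch.
- catch (a joint): How far the sprung tile is pressed down, m: 0 flush with its neighbours, 0.007 at its stop. It takes about 1 N to start and 5 N to reach the stop, and springs back flush when let go. Beyond about 0.004 it frees the shelf. The finger must lie inside the 50 mm square, or the neighbouring tiles or rim stop it.
- shelf (a joint): Opening angle of the shelf, rad: 0 shut (slack up to 0.02), latched until the catch is pressed; then a plunger pops it up and rests it at about 0.87. Hinge line along the bench's y at bench x = 90 mm, z = 66 mm. Little friction: let go before upright (1.57) it falls back onto the plunger; beyond upright it falls to its stop at 1.85 and stays.
- shelf_edge (a point): Middle of the free front edge (towards the tiles) of the shelf, a white plate 142 (x) by 268 (y) by 8 mm, about 0.3 kg; the point is 142 mm from the hinge line, half-way through the thickness, and moves with the shelf. A keeper rail hangs under the plate near this edge, to 19 mm below its mid-plane. Push it along its arc (upward as well as back): a level push can bind.
- shrimp_tube: Brown ceramic shrimp tube, a square tube lying on the turntable, 90 by 44 by 44 mm; bystander. Origin at the centre of its underside.
- check_valve: Green plastic check valve, upright, 28 mm across and 62 mm tall; on the turntable, a round grey disc 210 mm across and 22 mm high that turns freely; bystander. Origin at the centre of its underside.
- media_jar: Closed white jar, 60 mm across and 85 mm tall; on the turntable, a round grey disc 210 mm across and 22 mm high that turns freely; bystander. Origin at the centre of its underside.
- bubble_counter: Glass and metal bubble counter, upright, 40 mm across its foot and 86 mm tall; on the turntable, a round grey disc 210 mm across and 22 mm high that turns freely; bystander. Origin at the centre of its underside.
- dosing_bottle: Small upright bottle, 44 mm across and 95 mm tall, on the mat just beyond the bench's -y end; bystander. Origin at the centre of its underside.
- coupling: Grey plastic pipe ring, 40 mm across and 25 mm tall, on the mat just in front of the bench; bystander. Origin at the centre of its underside.

How it is judged:
By the outcome, as a careful person would: the job done as asked, in the order asked, and still so for the second after the job is handed in, with the robot touching nothing.
It also fails if it takes over 64 s, if anything falls off the work surface, if the arm or the gripper's body presses on something with over 40 N, if the wrist force passes 120 N, or if a joint passes its speed limit or range.

## Working session

There is one attempt and no reset: what is moved stays moved. The work goes in short steps, Python scripts to look and compute and a tool call to move; the robot and the scene stay as the last step left them, time stands still between calls to the robot, and variables do not carry over. Pictures are saved under pics/ and viewed, and the job is handed in when it is done.

Besides the shell and the picture viewer there is one more tool, called after ">>>" as name(argument=value, ...) on one line, values as JSON. arm_command: Moves the arm, as the interface text tells. Its arguments: {"type":"object","properties":{"steps":{"type":"array"},"claw":{"type":"number"},"newtons":{"type":"number"}},"required":["steps"]}

```bash
mkdir -p pics; cat > h.py <<'E'
import numpy as np,cv2
from bench import manip
def cal(n):
    c=manip.get_calibration(n);R=cv2.Rodrigues(np.array(c["rvec"],float))[0];return np.array(c["mtx"],float),float(c["k1"]),R,np.array(c["tvec"],float).ravel()
def ray(n,uv,c=None):
    K,k1,R,t=c or cal(n)
    p=cv2.undistortPoints(np.array(uv,float).reshape(-1,1,2),K,np.array([k1,0,0,0.]))[:,0]
    d=np.c_[p,np.ones(len(p))]
    return -R.T@t, d@R
def plane(n,uv,z,c=None):
    o,d=ray(n,uv,c);return o+d*((z-o[2])/d[:,2])[:,None]
def dep(n,uv,D,c=None):
    o,d=ray(n,uv,c);uv=np.array(uv,int).reshape(-1,2);return o+d*D[uv[:,1],uv[:,0]][:,None]
def snap(n,f):
    c=cal(n);p,D=manip.camera(n);cv2.imwrite('pics/%s.png'%f,p[:,:,::-1]);np.save('pics/%s.npy'%f,D);return p,D,c
E
python3 - <<'E'
from h import *
s=manip.read_state();print({k:np.round(v,3).tolist() for k,v in s.items()})
snap('scene','s0');snap('top','t0')
for n in('scene','top'):
  K,k,R,t=cal(n);print(n,K.round(1).tolist(),k,(-R.T@t).round(),R.round(2).tolist())
E
```

```text
{'time': 0.0, 'joints': [1.116, 0.469, -0.049, 1.534, 0.024, 1.141, -0.082], 'qd': [0.002, 0.001, 0.0, 0.0, -0.0, -0.0, 0.0], 'effort': [0.001, -51.031, -0.046, -23.771, 0.011, 0.008, 0.0], 'position': [278.637, -614.332, 302.852], 'eef_rot': [-0.691, -0.15, 0.691, -0.149], 'force': [0.262, -0.042, -0.257], 'torque': [-0.042, 0.013, 0.017], 'grip_width': 85.808}
scene [[524.6, 0.0, 313.6], [0.0, 524.6, 233.1], [0.0, 0.0, 1.0]] -0.03249952683478818 [1008.  459.  874.] [[-0.63, 0.78, -0.01], [0.62, 0.48, -0.62], [-0.48, -0.4, -0.78]]
top [[490.6, 0.0, 324.6], [0.0, 490.6, 236.9], [0.0, 0.0, 1.0]] -0.09706863307077952 [ 465.   91. 1045.] [[-0.02, -1.0, 0.0], [-1.0, 0.02, -0.09], [0.09, -0.0, -1.0]]
```

View pics/s0.png

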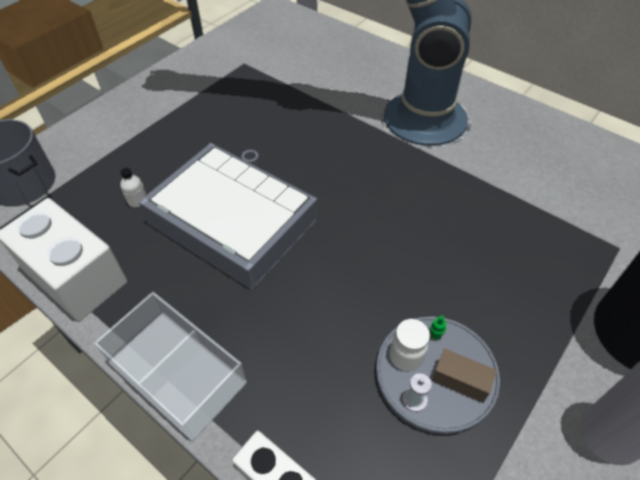

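View pics/t0.png

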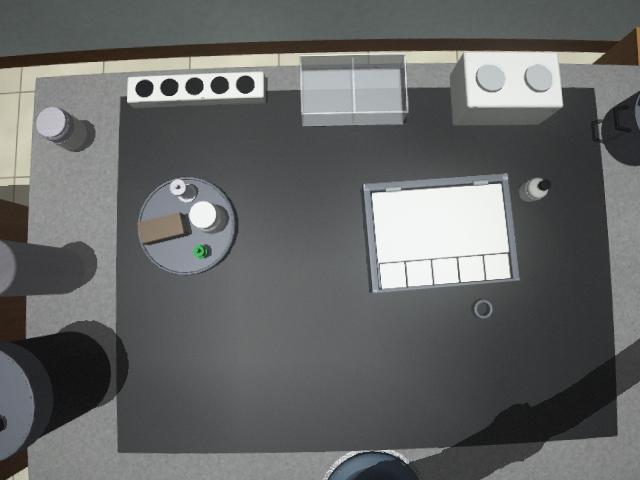

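The top view shows the bench at about u 362–520, v 175–292, with the tiles along v≈270, the coupling at (483,309) and the bottle at (535,188). In the scene view the strip runs from (212,152) to (300,208). Next I'll measure the corners.

```bash
python3 - <<'E'
from h import *
C={}
for n,f,seed in(('top','t0',(440,225)),('scene','s0',(220,210))):
  im=cv2.imread(f'pics/{f}.png');g=im.min(2)
  m=(g>150).astype(np.uint8);m=cv2.morphologyEx(m,cv2.MORPH_CLOSE,np.ones((5,5)))
  k,l=cv2.connectedComponents(m);m=(l==l[seed[1],seed[0]]).astype(np.uint8)
  c=max(cv2.findContours(m,0,2)[0],key=cv2.contourArea)
  hull=cv2.convexHull(c)
  P=plane(n,c.reshape(-1,2),70)
  r=cv2.minAreaRect(P[:,:2].astype(np.float32));print(n,r,cv2.boxPoints(r).round(1).tolist())
  q=cv2.approxPolyDP(hull,8,True).reshape(-1,2);print(q.tolist());C[n]=(q,ray(n,q))
  D=np.load(f'pics/{f}.npy');
  ys,xs=np.where(cv2.erode(m,np.ones((9,9))));Z=dep(n,np.c_[xs,ys],D)
  print('z',np.percentile(Z[:,2],[5,50,95]))
# triangulate nearest pairs
o1,d1=C['top'][1];o2,d2=C['scene'][1]
for i,a in enumerate(d1):
  for j,b in enumerate(d2):
    A=np.c_[a,-b];s=np.linalg.lstsq(A,o2-o1,rcond=None)[0];e=np.linalg.norm(A@s-(o2-o1))
    if e<8: print(C['top'][0][i],C['scene'][0][j],(o1+a*s[0]).round(1),e.round(1))
print('coupling',plane('top',[(483,309)],25),'bottle',plane('top',[(543,184)],95))
E
```

```text
top ((553.9515380859375, -139.1809539794922), (204.74156188964844, 281.8908386230469), 3.326812744140625) [[443.6000061035156, -4.400000095367432], [459.8999938964844, -285.79998779296875], [664.2999877929688, -273.8999938964844], [648.0, 7.5]]
[[501, 185], [509, 277], [373, 291], [372, 193]]
z [66.807825   70.0397295  72.96870616]
scene ((553.8698120117188, -146.05433654785156), (200.63998413085938, 270.84771728515625), 3.0621373653411865) [[446.5, -16.200000762939453], [460.8999938964844, -286.6000061035156], [661.2999877929688, -275.8999938964844], [646.7999877929688, -5.5]]
[[213, 148], [306, 196], [249, 259], [151, 199]]
z [66.36771823 68.97560861 71.50404208]
[501 185] [151 199] [ 652.5 -276.4   65.5] 0.9
[509 277] [213 148] [ 464.  -280.3   69.8] 2.8
[372 193] [249 259] [640.7  -9.5  68.7] 2.0
coupling [[ 399.01298745 -238.33211617   25.        ]] bottle [[ 647.50832503 -352.33691251   95.        ]]
```

```bash
python3 - <<'E'
from h import *
from scipy.spatial.transform import Rotation as Ro
s=manip.read_state();R=Ro.from_quat(s['eef_rot']).as_matrix();print(R.round(3))
# seams in the top picture: sample along strip centre line
a=np.deg2rad(3.1);ux=np.array([np.cos(a),np.sin(a)]);uy=np.array([-ux[1],ux[0]])
st=np.array([480,-150.])
im=cv2.imread('pics/t0.png',0);K,k1,Rc,t=cal('top')
for n,f in(('top','t0'),('scene','s0')):
  im=cv2.imread(f'pics/{f}.png',0);K,k1,Rc,t=cal(n)
  ys=np.arange(-150,151,1.);
  acc=0
  for dx in(-12,-6,0,6,12):
    W=np.c_[st+dx*ux+ys[:,None]*uy,np.full(len(ys),70.)]
    p=cv2.projectPoints(W,cv2.Rodrigues(Rc)[0],t,K,np.array([k1,0,0,0.]))[0].astype(np.float32)
    acc=acc+cv2.remap(im,p[:,:,0],p[:,:,1],1)[:,0].astype(float)
  lo=[(ys[i],round(acc[i]/5)) for i in range(2,299) if acc[i]<=acc[i-2:i+3].min() and acc[i]<acc[max(0,i-8):i+9].max()-60];print(n,'y minima',lo)
  xs=np.arange(-50,51,1.);acc=0
  for y in(-106,-53,0,53,106):
    W=np.c_[st+xs[:,None]*ux+y*uy,np.full(len(xs),70.)]
    p=cv2.projectPoints(W,cv2.Rodrigues(Rc)[0],t,K,np.array([k1,0,0,0.]))[0].astype(np.float32)
    acc=acc+cv2.remap(im,p[:,:,0],p[:,:,1],1)[:,0].astype(float)
  print((acc/5).round().astype(int).tolist())
E
```

```text
[[-0.001  0.413 -0.911]
 [ 0.002 -0.911 -0.413]
 [-1.    -0.002  0.   ]]
top y minima [(np.float64(-134.0), 69), (np.float64(-80.0), 134), (np.float64(-27.0), 111), (np.float64(26.0), 133), (np.float64(79.0), 114), (np.float64(132.0), 143), (np.float64(136.0), 118)]
[89, 90, 91, 91, 91, 91, 92, 92, 92, 92, 92, 92, 92, 92, 93, 93, 94, 96, 102, 115, 130, 141, 142, 140, 135, 142, 182, 225, 241, 243, 243, 243, 243, 243, 243, 243, 243, 243, 243, 243, 243, 243, 243, 243, 243, 243, 243, 243, 243, 244, 244, 243, 243, 243, 243, 243, 244, 244, 244, 244, 243, 244, 244, 244, 244, 244, 244, 244, 244, 244, 244, 244, 243, 238, 222, 185, 155, 168, 197, 225, 242, 243, 244, 244, 244, 244, 244, 244, 244, 244, 244, 244, 244, 244, 244, 244, 244, 244, 244, 244, 244]
scene y minima [(np.float64(-137.0), 113), (np.float64(-80.0), 207), (np.float64(-27.0), 204), (np.float64(26.0), 199), (np.float64(79.0), 199), (np.float64(136.0), 106)]
[59, 59, 59, 58, 58, 59, 59, 60, 61, 61, 63, 65, 67, 70, 72, 77, 82, 88, 95, 103, 112, 123, 135, 151, 169, 187, 204, 217, 226, 233, 236, 237, 238, 239, 239, 239, 239, 239, 239, 239, 239, 239, 239, 239, 239, 239, 239, 239, 239, 239, 239, 239, 239, 239, 239, 239, 239, 239, 239, 239, 239, 239, 239, 239, 239, 239, 239, 239, 239, 238, 237, 234, 231, 226, 220, 215, 212, 213, 218, 224, 229, 234, 236, 238, 239, 239, 239, 239, 239, 239, 239, 239, 239, 239, 239, 239, 239, 239, 239, 239, 239]
```

>>> arm_command(steps=[[0.0,-0.02,-0.027,1.0],[0.0,-0.04,-0.054,2.0],[0.0,-0.06,-0.081,3.0],[0.01,-0.08,-0.108,4.0],[0.03,-0.1,-0.135,4.26],[0.04,-0.122,-0.165,4.26],[0.05,-0.145,-0.196,4.26],[0.06,-0.168,-0.227,4.26],[0.07,-0.191,-0.258,4.26],[0.08,-0.214,-0.289,4.26],[0.09,-0.234,-0.316,4.26],[0.1,-0.2437,-0.3292,4.26]], claw=0.0, newtons=40)

```text
time: 1.1
position: [480.1, -251.7, 203.4]
eef_rot: [0.707, 0.022, -0.706, 0.021]
force: [0.5, 0.5, 0.5]
grip_width: -0.3
```

>>> arm_command(steps=[[0.0,0.0,0.0,0.0],[0.0,0.0,0.0,0.0],[0.0,0.0,0.0,0.0]])

```text
time: 1.35
position: [477.5, -258.0, 204.0]
eef_rot: [-0.707, -0.018, 0.707, -0.019]
force: [0.4, 0.3, -0.6]
grip_width: -0.2
```

```bash
cat > st.py <<'E'
from h import *
from scipy.spatial.transform import Rotation as Ro
s=manip.read_state();R=Ro.from_quat(s['eef_rot']).as_matrix();p=np.array(s['position'])
a=np.deg2rad(3.1);ux=np.array([np.cos(a),np.sin(a)]);uy=np.array([-ux[1],ux[0]])
d=p[:2]-np.array([480,-150.5])
print('t',s['time'],'pos',p.round(1),'strip x,y',(d@ux).round(1),(d@uy).round(1),'F',np.round(s['force'],2),'w',s['grip_width'])
E
python3 -c "
from st import *
print(R.round(3));snap('wrist','w1')
for y in(-106,-53):
  W=np.r_[np.array([480,-150.5])+y*uy,70];K,k,Rc,t=cal('wrist');print(cv2.projectPoints(W[None],cv2.Rodrigues(Rc)[0],t,K,np.array([k,0,0,0.]))[0])
"
```

```text
t 1.35 pos [ 477.5 -258.   204. ] strip x,y -8.3 -107.2 F [ 0.37  0.3  -0.56] w -0.20820057388914492
[[-0.     0.053 -0.999]
 [-0.001 -0.999 -0.053]
 [-1.     0.001  0.   ]]
[[[325.41371388 246.90692985]]]
[[[233.68521085 247.02513487]]]
```

View pics/w1.png

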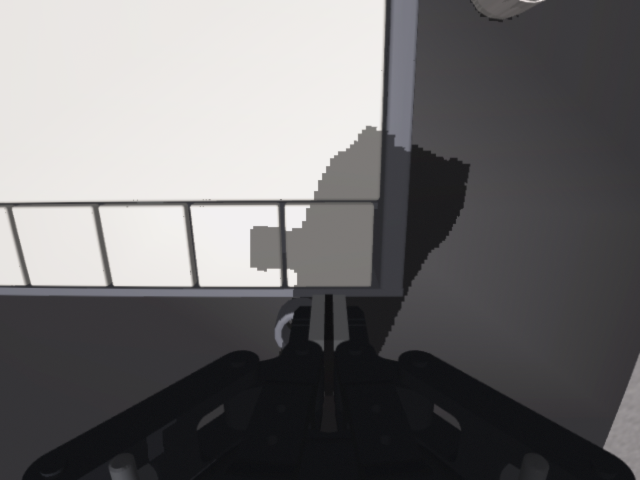

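The end tile is centred at about (329,244), against a predicted (325,247), so it agrees to 2 mm. The fingertips are closed. Next I descend to just above it.

>>> arm_command(steps=[[0.03,0.0,0.0,0.0],[0.048,0.0,0.0,0.0],[0.055,0.0,0.0,0.0],[0.055,0.0,0.0,0.0],[0.055,0.0,0.0,0.0],[0.055,0.0,0.0,0.0]])

```text
time: 1.9
position: [478.5, -257.7, 150.2]
eef_rot: [0.708, 0.018, -0.706, 0.019]
force: [-0.1, -0.6, 0.0]
grip_width: 0.0
```

>>> arm_command(steps=[[0.002,0.0,0.0,0.0],[0.004,0.0,0.0,0.0],[0.006,0.0,0.0,0.0],[0.006,0.0,0.0,0.0],[0.006,0.0,0.0,0.0]])

```text
time: 2.32
position: [477.9, -256.8, 142.9]
eef_rot: [-0.707, -0.019, 0.707, -0.019]
force: [1.0, -0.0, 0.5]
grip_width: -0.1
```

Nominal contact is at TCP z≈143, so I'll press on in 2 mm stages.

>>> arm_command(steps=[[0.001,0.0,0.0,0.0],[0.002,0.0,0.0,0.0],[0.002,0.0,0.0,0.0],[0.002,0.0,0.0,0.0]])

```text
time: 2.65
position: [478.1, -256.8, 142.6]
eef_rot: [0.707, 0.019, -0.707, 0.019]
force: [-5.0, 2.0, 12.8]
grip_width: 0.2
```

>>> arm_command(steps=[[0.001,0.0,0.0,0.0],[0.002,0.0,0.0,0.0],[0.002,0.0,0.0,0.0],[0.002,0.0,0.0,0.0]])

```text
time: 2.98
position: [478.2, -256.8, 142.6]
eef_rot: [0.707, 0.019, -0.707, 0.019]
force: [-8.4, 4.2, 27.1]
grip_width: -0.1
```

Tile at y=-106 is rigid: 27 N with no travel. On to y=-53.

>>> arm_command(steps=[[-0.016,0.0,0.0,0.0],[-0.016,-0.025,0.0,0.0],[-0.016,-0.053,0.0,0.0],[-0.016,-0.053,0.0,0.0],[-0.016,-0.053,0.0,0.0],[-0.008,-0.053,0.0,0.0],[-0.006,-0.053,0.0,0.0],[-0.004,-0.053,0.0,0.0],[-0.002,-0.053,0.0,0.0],[-0.002,-0.053,0.0,0.0],[-0.002,-0.053,0.0,0.0],[-0.002,-0.053,0.0,0.0]])

```text
time: 3.98
position: [474.7, -204.9, 142.6]
eef_rot: [-0.706, -0.018, 0.707, -0.019]
force: [-6.3, 1.0, 19.5]
grip_width: 0.0
```

Tile -53 is rigid too (19.5 N). On to the centre tile.

>>> arm_command(steps=[[-0.014,0.0,0.0,0.0],[-0.014,-0.025,0.0,0.0],[-0.014,-0.053,0.0,0.0],[-0.014,-0.053,0.0,0.0],[-0.014,-0.053,0.0,0.0],[-0.008,-0.053,0.0,0.0],[-0.005,-0.053,0.0,0.0],[-0.003,-0.053,0.0,0.0],[-0.001,-0.053,0.0,0.0],[0.0,-0.053,0.0,0.0],[0.0,-0.053,0.0,0.0],[0.0,-0.053,0.0,0.0]])

```text
time: 4.98
position: [472.4, -151.2, 140.9]
eef_rot: [0.707, 0.019, -0.707, 0.019]
force: [-0.5, -0.5, -0.4]
grip_width: 0.5
```

z is 1.7 mm lower with almost no force, so this tile probably gives. I'll press further.

>>> arm_command(steps=[[0.001,0.0,0.0,0.0],[0.002,0.0,0.0,0.0],[0.002,0.0,0.0,0.0],[0.002,0.0,0.0,0.0]])

```text
time: 5.32
position: [472.5, -151.1, 139.1]
eef_rot: [0.707, 0.019, -0.707, 0.019]
force: [-1.3, -1.3, 4.2]
grip_width: 0.2
```

>>> arm_command(steps=[[0.002,0.0,0.0,0.0],[0.004,0.0,0.0,0.0],[0.005,0.0,0.0,0.0],[0.005,0.0,0.0,0.0],[0.005,0.0,0.0,0.0]])

```text
time: 5.73
position: [472.5, -151.1, 135.3]
eef_rot: [0.707, 0.019, -0.707, 0.019]
force: [-4.1, 0.3, 17.6]
grip_width: -0.2
```

```bash
python3 -c "
from st import *
snap('scene','s2')"
```

```text
t 5.7333 pos [ 472.5 -151.1  135.3] strip x,y -7.5 -0.2 F [-4.15  0.31 17.63] w -0.17732044489082396
```

View pics/s2.png

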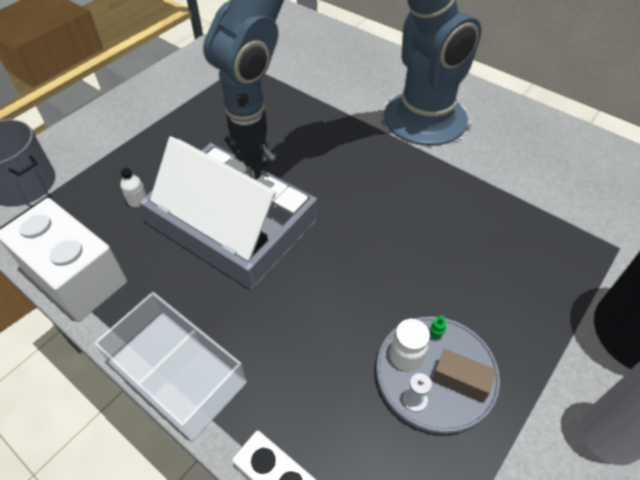

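The centre tile went to its stop: 7.3 mm of travel, then 17.6 N. The shelf is up, with its edge running from (170,142) to (270,195). I'll lift off, go to just in front of the raised edge, and look.

>>> arm_command(steps=[[-0.005,0.0,0.0,0.0],[-0.02,0.0,0.0,0.0],[-0.045,0.0,0.0,0.0],[-0.07,0.0,0.0,0.0],[-0.083,0.0,0.0,0.0],[-0.083,0.0,-0.01,0.0],[-0.083,0.0,-0.025,0.0],[-0.083,0.0,-0.035,0.0],[-0.083,0.0,-0.04,0.0],[-0.083,0.0,-0.04,0.0],[-0.083,0.0,-0.04,0.0]])

```text
time: 6.7
position: [511.8, -148.5, 215.8]
eef_rot: [-0.706, -0.019, 0.708, -0.019]
force: [-0.5, -0.1, -0.5]
grip_width: 0.3
```

```bash
python3 - <<'E'
from st import *
snap('scene','s3');snap('wrist','w3');p,D,c=snap('top','t3')
for n,f in(('scene','s3'),('top','t3')):
  im=cv2.imread(f'pics/{f}.png');D=np.load(f'pics/{f}.npy')
  ys,xs=np.where((im.min(2)>140)&(D>0));P=dep(n,np.c_[xs,ys],D)
  q=P[:,:2]-np.array([480,-150.5]);sx=q@ux;sy=q@uy
  m=(sx>20)&(sx<190)&(abs(sy)<135)&(P[:,2]>60)&(P[:,2]<200)
  for lo in range(50,180,15):
    k=m&(sx>=lo)&(sx<lo+15)
    if k.sum()>5: print(n,lo+7,np.median(P[k,2]).round(),k.sum())
  k=m&(sx<140)
  if k.sum()>20: print(np.percentile(P[k,2],99),np.percentile(sx[k],1),np.arctan(-np.polyfit(sx[k],P[k,2],1)[0]))
E
```

```text
t 6.7 pos [ 511.8 -148.5  215.8] strip x,y 31.9 0.3 F [-0.54 -0.06 -0.53] w 0.2772396352290066
scene 57 160.0 19
scene 72 164.0 234
scene 87 168.0 1327
scene 102 150.0 1372
scene 117 132.0 1337
scene 132 114.0 1300
scene 147 97.0 1288
scene 162 79.0 1248
scene 177 69.0 597
176.07363095450103 24.418056508015226 0.5697513041368454
top 72 162.0 625
top 87 171.0 606
top 102 152.0 702
top 117 134.0 764
top 132 116.0 860
top 147 98.0 819
top 162 80.0 772
top 177 70.0 773
177.2370710061267 20.954136625660823 0.1682658049102599
```

View pics/s3.png

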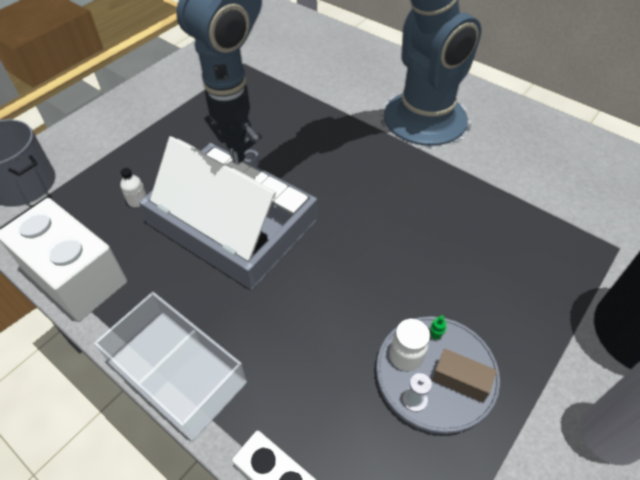

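View pics/w3.png

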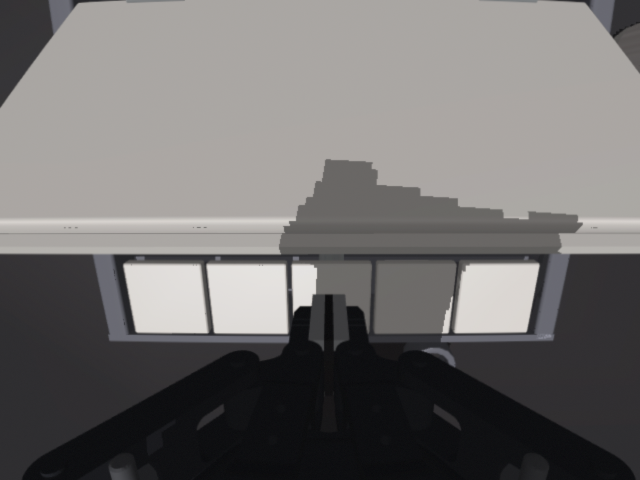

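The shelf angle is 0.876 (slope 18/15). The edge is at z≈174 and the rail front about 24 mm ahead of the finger face, which agrees with the geometry given. I'll make contact and then follow the arc.

>>> arm_command(steps=[[0.0,0.0,-0.01,0.0],[0.0,0.0,-0.018,0.0],[0.0,0.0,-0.023,0.0],[-0.004,0.0,-0.027,0.0],[-0.008,0.0,-0.031,0.0],[-0.0125,0.0,-0.036,0.0],[-0.017,0.0,-0.041,0.0],[-0.021,0.0,-0.047,0.0],[-0.025,0.0,-0.0525,0.0],[-0.025,0.0,-0.0525,0.0]])

```text
time: 7.68
position: [566.7, -145.7, 243.3]
eef_rot: [0.708, 0.019, -0.705, 0.02]
force: [0.2, 0.0, 0.6]
grip_width: -0.0
```

```bash
python3 -c "
from st import *
snap('scene','s4')"
```

```text
t 7.6833 pos [ 566.7 -145.7  243.3] strip x,y 86.8 0.1 F [0.19 0.02 0.62] w -0.03813315488583908
```

View pics/s4.png

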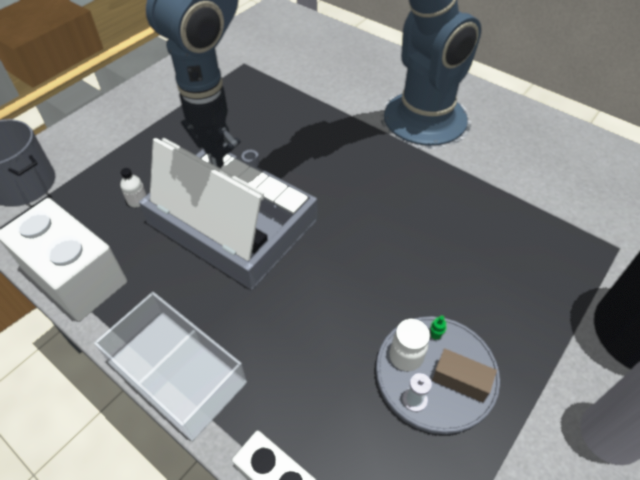

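The shelf edge has moved with the finger; the top-left corner went from (170,142) to (155,142), so it is steeper. I'll continue over the top.

>>> arm_command(steps=[[-0.004,0.0,-0.007,0.0],[-0.008,0.0,-0.014,0.0],[-0.011,0.0,-0.021,0.0],[-0.014,0.0,-0.028,0.0],[-0.016,0.0,-0.035,0.0],[-0.018,0.0,-0.042,0.0],[-0.019,0.0,-0.048,0.0],[-0.02,0.0,-0.054,0.0],[-0.021,0.0,-0.06,0.0],[-0.021,0.0,-0.066,0.0],[-0.021,0.0,-0.07,0.0],[-0.021,0.0,-0.07,0.0]])

```text
time: 8.73
position: [635.4, -141.9, 262.8]
eef_rot: [0.707, 0.019, -0.707, 0.019]
force: [-0.0, -0.1, 0.3]
grip_width: 0.3
```

```bash
python3 -c "
from st import *
snap('scene','s5');snap('wrist','w5')"
```

```text
t 8.7333 pos [ 635.4 -141.9  262.8] strip x,y 155.7 0.1 F [-0.   -0.13  0.35] w 0.2730717986956854
```

View pics/s5.png

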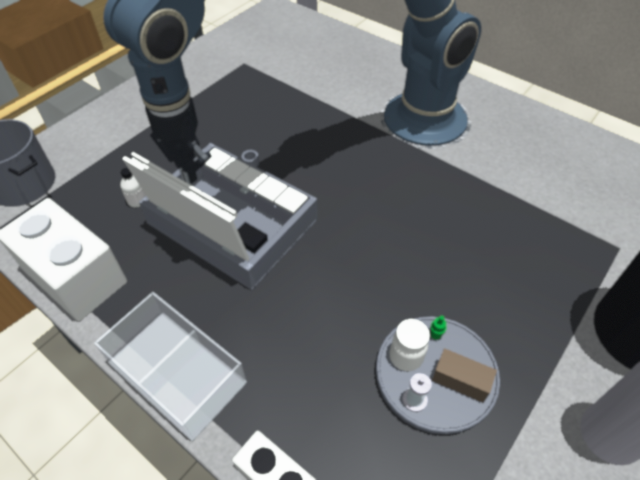

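View pics/w5.png

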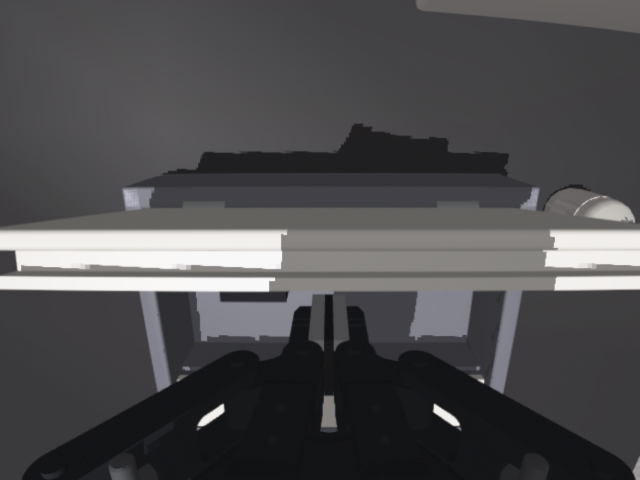

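The shelf looks past upright with zero force on the tool. I'll back off and up, then measure the angle.

>>> arm_command(steps=[[0.0,0.0,0.0,0.0],[0.0,0.0,0.01,0.0],[-0.01,0.0,0.03,0.0],[-0.03,0.0,0.06,0.0],[-0.05,0.0,0.09,0.0],[-0.06,0.0,0.12,0.0],[-0.06,0.0,0.14,0.0],[-0.06,0.0,0.15,0.0],[-0.06,0.0,0.15,0.0],[-0.06,0.0,0.15,0.0]])

```text
time: 9.67
position: [484.7, -150.3, 323.0]
eef_rot: [0.707, 0.019, -0.707, 0.019]
force: [0.6, 0.3, 0.5]
grip_width: -0.2
```

```bash
python3 - <<'E'
from st import *
snap('scene','s6');snap('top','t6')
for n,f in(('scene','s6'),('top','t6')):
  im=cv2.imread(f'pics/{f}.png');D=np.load(f'pics/{f}.npy')
  ys,xs=np.where(D>0);P=dep(n,np.c_[xs,ys],D)
  q=P[:,:2]-np.array([480,-150.5]);sx=q@ux;sy=q@uy
  m=(sx>120)&(sx<240)&(abs(sy)<120)&(P[:,2]>80)&(P[:,2]<230)
  for z in range(80,220,20):
    k=m&(P[:,2]>=z)&(P[:,2]<z+20)
    if k.sum()>5: print(n,z+10,np.percentile(sx[k],[10,50,90]).round(1),k.sum())
  a,b=cv2.imread(f'pics/{f[0]}0.png').astype(int),im.astype(int)
  d=(abs(a-b).max(2)>40)
  print('turntable diff',d[165:280,130:245].sum() if n=='top' else d[310:435,370:505].sum(),'bottle/coupling', (d[175:202,521:552].sum(),d[298:320,472:495].sum()) if n=='top' else '')
E
```

```text
t 9.6667 pos [ 484.7 -150.3  323. ] strip x,y 4.7 -0.0 F [0.57 0.25 0.46] w -0.16177020236059872
scene 90 [178.1 180.4 182.3] 189
scene 110 [183.6 185.9 188.3] 200
scene 130 [189.4 191.8 194.1] 219
scene 150 [195.1 197.4 199.6] 233
scene 170 [200.8 203.2 205.4] 237
scene 190 [191.8 196.9 210.1] 909
scene 210 [190.1 204.4 210. ] 767
turntable diff 0 bottle/coupling 
top 90 [168.6 171.5 174.2] 590
top 110 [174.9 177.5 180.1] 589
top 130 [180.8 183.5 186.1] 625
top 150 [186.6 189.2 191.6] 657
top 170 [191.2 191.8 192.7] 58
top 190 [186.3 199.7 203.4] 901
top 210 [188.7 202.7 209.4] 1135
turntable diff 713 bottle/coupling (np.int64(23), np.int64(35))
```

View pics/s6.png

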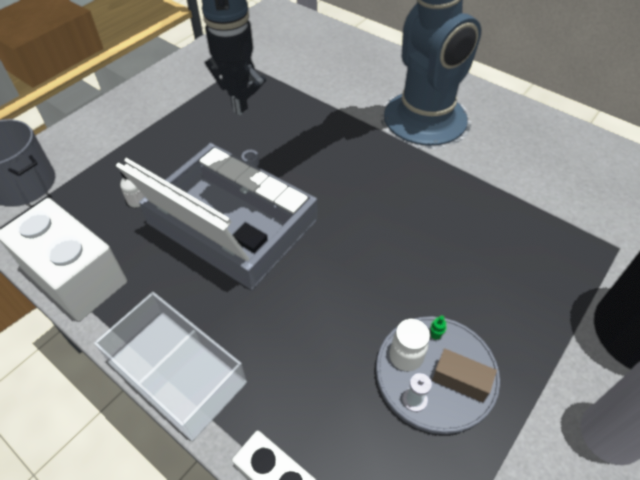

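View pics/t6.png

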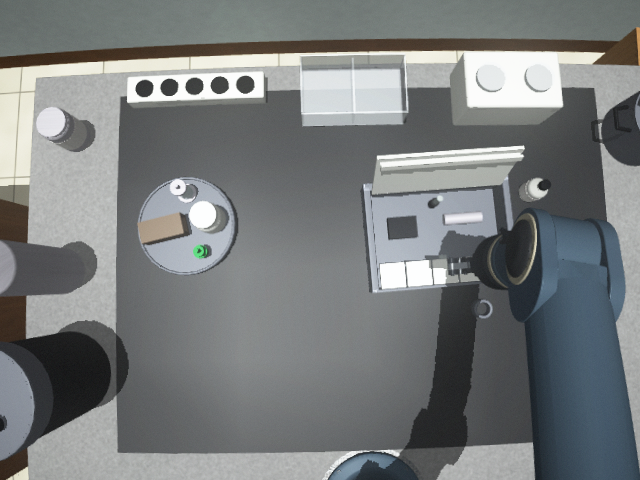

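The shelf face leans back 5.75 mm per 20 mm, which is 1.85 rad: it is at its stop with the arm clear. One check remains: why the top picture differs around the turntable.

```bash
python3 - <<'E'
import cv2,numpy as np
a=cv2.imread('pics/t0.png',0)[165:280,130:245].astype(np.float32);b=cv2.imread('pics/t6.png',0)[165:280,130:245].astype(np.float32)
print(cv2.phaseCorrelate(a,b),a.mean(),b.mean())
A=cv2.imread('pics/t0.png').astype(int);B=cv2.imread('pics/t6.png').astype(int);m=(abs(A-B).max(2)>40)[165:280,130:245];ys,xs=np.where(m);print(ys.min()+165,ys.max()+165,xs.min()+130,xs.max()+130)
cv2.imwrite('pics/d.png',cv2.resize(np.hstack([A[165:280,130:245],B[165:280,130:245]]).astype(np.uint8),None,fx=3,fy=3))
E
```

```text
((-0.007719398901130603, -0.04337099171854675), 0.9711141320069631) 114.10715 143.51607
178 271 139 231
```

View pics/d.png

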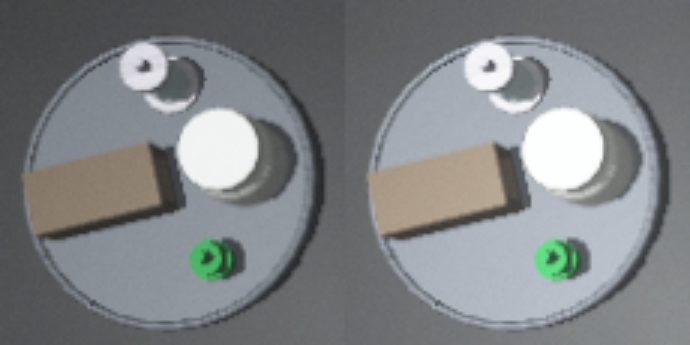

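The two turntable crops are identical apart from exposure, so nothing there moved. Handing in.

```bash
python3 -c "
from bench import manip
print(manip.close_job())"
```

```text
the job is handed in; nothing more can be done
None
```

The shelf is open past upright and stayed there without the robot touching it. I handed the job in at about 10 s of the 64 s allowed.

- **Finding the catch:** I felt along the tiles with closed fingers. The ones at y = -106 and -53 mm were rigid: 27 N and 19.5 N with no travel. The centre tile gave, and I pressed it 7.3 mm to its stop, ending at 17.6 N. The other two tiles did not need testing.
- **Opening the shelf:** It sprang up to about 0.88 rad. I then pushed its front edge along its arc with the fingertips until it passed upright, and backed the arm away.
- **Last checks:** With the arm clear, the shelf measured about 1.85 rad in both fixed cameras, which is its end stop.
- **Bystanders:** The turntable things matched the first pictures with no shift. The overhead camera's pixel difference flagged 713 pixels there, but that was a brightness change. The bottle and coupling look unmoved; a few of their pixels changed (23 and 35), which I put down to brightness and the arm's shadow and did not check further.

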